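# Lock the cradle's hold-down strap with a spring clip

## Robot

A 6-joint arm with a two-finger parallel gripper is mounted at the origin on a cart in front of the work surface, level with it; the furniture and walls round the work are solid. World frame = base frame: x ahead of the robot, y to its left, z up, the work surface at z = 0. Lengths are in m, angles in rad, forces in N, time in s.
With the tool pointing down it reaches from about 0.3 to 0.775 m from the base axis. Payload 14.6 kg.
Tool frame: the origin (TCP) lies at the very end of the fingers, on their centre line; the grasp point (between the pads) lies 19 mm behind it; z points along the fingers, y is the direction in which the jaws open and shut (so a half turn about z gives the same grasp; the last joint's range is limited). The gripper opens to 94 mm and grips with 3 to 60 N. Pads are 16 mm wide; open, the fingers measure 119 mm over their backs; the gripper's body (75 mm by 177 mm) begins 78 mm behind the grasp point.
Start: joints at [1.096, 0.3, 1.521, -0, 1.321, -0.067], TCP at [0.218, 0.505, 0.205] pointing down, gripper open.
Joint ranges: [-3.03, 3.03], [-0.79, 2.21], [0.23, 2.52], [-1.04, 4.18], [0, 3.07], [-2.55, 2.55]. Speed limits (rad/s): [2.22, 2.22, 2.57, 3.14, 3.14, 3.14].

## Interface

Orientations are given as [roll, pitch, yaw] about the fixed x, y, z axes, in that order (R = Rz(yaw) Ry(pitch) Rx(roll)).
In Python, from station import get_obs, vision, hand_in gives the robot as it stands.
- The arm moves only by the tool play_rows, never from a script. Its argument "moves" is a list of rows, each an object with "claw": the opening, from 0 (shut) to 1 (fully open); "linear": the shift along the tool's x, y, z in mm, a list of three; "turn": the turn, a rotation vector about the tool's x, y, z in rad, a list of three. In form: [{"claw": claw, "linear": [tx, ty, tz], "turn": [ax, ay, az]}, ...]. A call has 1 to 8 rows; each row is the pose to reach, as a shift and turn from the pose measured when the call began, along the tool's axes at that moment; what a row does not reach only later rows make up. A row lasts 1/8 s, in which the tool goes at most 62.5 mm and 10.7 degrees, less where a joint would pass 70% of its speed; a pose out of reach is approached as far as the arm can. A call with a gripper value outside its range is refused whole. The fingers move at their own pace and stop on an object; "force" is the grip in N (left out, the last holds). Time passes only in rows, so rows that repeat a pose let the fingers close. It gives the time, the measured TCP pose, the force and the opening at its end, in the units of the state.
- get_obs(): the state, without advancing time (a new reading comes with each control period).
- vision.camera(name): name is "side" or "top"; returns the picture (384x512x3 uint8, blue, green, red); there is no depth.
- vision.camera_info(name): a dict with "camera_matrix" (3x3 intrinsics, pixels), "k1" (the pictures are not rectified: a ray, as slopes to the right and down, at radius r is drawn at 1 + k1 r^2 times it, then the intrinsics apply), "rvec" (rotation vector, rad) and "tvec" (3), from world to camera coordinates, as OpenCV has them. Camera axes: x right, y down, z forward; pixel columns grow to the right and rows downward; lengths in m; the calibration is good to about 2 mm. A picture is of the moment at which its call begins. camera_info takes no time and is no camera call.
- hand_in(): hands the job in, once; it reports no verdict.
The state is a dict: "time_s": time; "qpos": joint angles; "joint_vel": joint speeds; "tau": joint torques, N m; "ee_pos": TCP position; "eef_rot": TCP orientation; "force": force on the tool from outside, world axes, zero at the start; "moment": the same for the moment, N m; "grip_width": finger opening in m.
Only numpy, scipy, OpenCV 4.12 (cv2) and the standard library are available. Lean on these libraries where they do the work, as an engineer would, in place of code of your own. Each camera call takes 0.05 s, during which the arm holds its last target.

## Task

The strap that holds the opened handset in the repair cradle still needs its spring clip. Pick up the larger of the two hairpin clips and push it sideways, open end first, onto the neck of the cradle's headed stud until it snaps fully home, lying flat on the cradle under the stud's head. Leave the smaller clip where it lies.

Things in the scene. Friction and masses are not known exactly. Their poses are not given: they have to be found in the camera images.
- clip_grip (a point): The larger hairpin clip (the one to use): two wavy steel wire legs in a black moulded grip, lying flat, 0.12 kg. Point: centre of the grip, 13 mm above the clip's underside. Grip block 36 mm long (x), 22 wide (y), 26 tall: hold it across its width. x points along the clip to its open flared end, z up. A wire loop ends 33 mm behind this point, the leg tips 109 mm ahead.
- clip_eye (a point): Seat in the larger clip where the stud lies when home: 68 mm ahead of clip_grip, 9 mm above the clip's underside, amid the 6 mm wire; axes as clip_grip. 9 mm ahead is a 4 mm throat, then the legs flare to a 30 mm mouth 41 mm ahead. The legs spring apart round the 12 mm shank (push 5 to 10 N) and close behind it; a tongue between the legs, ending 7 mm behind this point, stops the shank.
- stud_neck (a point): Upright steel stud of the cradle. Point: on its axis, 21 mm above the bench, where clip_eye is when the clip lies home. Shank 12 mm diameter; round head 24 mm diameter, its underside 36 and top 42 mm above the bench. Axes as the cradle. The clip goes on from the bare end, moving along +x, grip sliding on or just above the plate. A lamp stand rises beside the bench near x 0.6, y 0.3 m.
- cradle: Fixed aluminium plate, 130 mm wide (y), top 12 mm above the bench. Origin under the stud; the plate reaches 140 mm to -x (bare end, nearest the robot) and 112 mm to +x; z up. The handset lies 55 to 103 mm beyond the stud under a 26 mm wide steel strap, which starts 16 mm before the stud, its top 15 mm above the bench, and rises to 24 mm from 46 mm beyond it.
- small_clip_grip (a point): The smaller hairpin clip, same form at 0.6 times the size (83 mm long, too small for the stud), to be left alone. Point: centre of its grip, 8 mm above its underside; axes as clip_grip.
Not all that is in view belongs to the job. Leave any brown look-alike of the part that bears clip_grip alone.

How it is judged:
By the outcome, as a careful person would: the job done as asked, in the order asked, and still so for the second after the job is handed in, with the robot touching nothing.
It also fails if it takes over 38 s, if anything falls off the work surface, if the arm or the gripper's body presses on something with over 40 N, if the wrist force passes 120 N, or if a joint passes its speed limit or range.

## Working session

There is one attempt and no reset: what is moved stays moved. The work goes in short steps, Python scripts to look and compute and a tool call to move; the robot and the scene stay as the last step left them, time stands still between calls to the robot, and variables do not carry over. Pictures are saved under pics/ and viewed, and the job is handed in when it is done.

Besides the shell and the picture viewer there is one more tool, called after "Emit:" as name([rows], argument=value, ...), one row to a line, values as JSON. play_rows: Moves the arm, as the interface text tells. Its arguments: {"type":"object","properties":{"moves":{"type":"array","items":{"type":"object","properties":{"claw":{"type":"number"},"linear":{"type":"array","items":{"type":"number"}},"turn":{"type":"array","items":{"type":"number"}}}}},"force":{"type":"number"}},"required":["moves"]}

```bash
mkdir -p pics; ls
python3 - <<'E'
from station import get_obs, vision
import cv2
for n in("side","top"):
    cv2.imwrite(f"pics/{n}0.png",vision.camera(n)); print(n,vision.camera_info(n))
print(get_obs())
E
```

```text
pics
side {'camera_matrix': array([[346.87575063,   0.        , 261.32572898],
       [  0.        , 346.87575063, 190.9006774 ],
       [  0.        ,   0.        ,   1.        ]]), 'k1': -0.07925658683697559, 'rvec': array([-0.01741496, -2.82693817,  1.36652352]), 'tvec': array([0.49196943, 0.2373031 , 0.72272268])}
top {'camera_matrix': array([[360.23846501,   0.        , 256.00829144],
       [  0.        , 360.23846501, 197.38946546],
       [  0.        ,   0.        ,   1.        ]]), 'k1': -0.0895638047665306, 'rvec': array([ 2.11066944, -2.11347137,  0.19756655]), 'tvec': array([-0.35629696,  0.50061383,  0.8767808 ])}
{'time_s': 0.1, 'qpos': array([ 1.09640617e+00,  3.00415619e-01,  1.52148909e+00,  7.22693080e-06,
        1.32069468e+00, -6.65744985e-02]), 'joint_vel': array([ 1.58579165e-03, -9.57756699e-04, -2.38727321e-03,  8.25101820e-06,
       -8.49920986e-04,  9.81311599e-05]), 'tau': array([ 1.65428177e-03, -5.32648873e+01, -3.53277147e+01,  7.09788501e-02,
        2.35775043e-02, -6.09687959e-05]), 'ee_pos': array([0.21801922, 0.50470134, 0.20495568]), 'eef_rot': array([-3.14058862e+00, -7.39578634e-05,  2.73377517e+00]), 'force': array([ 0.22270301, -0.34738659,  0.39610575]), 'moment': array([ 0.02729658, -0.00329815,  0.00569773]), 'grip_width': 0.09381860773076138}
```

View pics/side0.png

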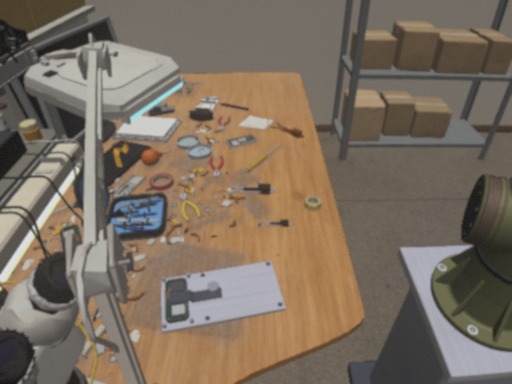

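View pics/top0.png

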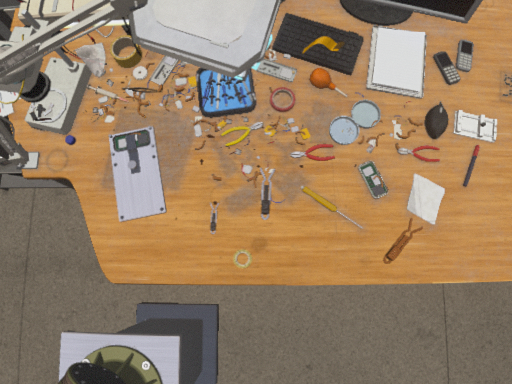

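```bash
cat > h.py <<'E'
import numpy as np, cv2
from station import get_obs, vision
def cam(n):
    i=vision.camera_info(n); R=cv2.Rodrigues(i['rvec'])[0]
    return i['camera_matrix'],i['k1'],R,i['tvec']
def proj(n,P):
    K,k,R,t=cam(n); 
    return cv2.projectPoints(np.atleast_2d(np.float64(P)),cv2.Rodrigues(R)[0],t,K,np.array([k,0,0,0.]))[0].reshape(-1,2)
def ray(n,uv):
    K,k,R,t=cam(n)
    d=cv2.undistortPoints(np.float64(uv).reshape(-1,1,2),K,np.array([k,0,0,0.])).reshape(-1,2)
    d=np.c_[d,np.ones(len(d))]@R
    return -R.T@t,d
def plane(n,uv,z):
    c,d=ray(n,uv); return c+d*((z-c[2])/d[:,2])[:,None]
E
python3 - <<'E'
from h import *
for n in("side","top"):
    print(n,-cam(n)[2].T@cam(n)[3],proj(n,[[0,0,0],[.218,.505,.205],[.5,0,0],[.5,.3,0],[.6,.3,0]]))
print(plane("top",[[265,200],[213,218],[137,175],[158,212],[120,218]],0.012))
a=cv2.imread('pics/top0.png')
cv2.imwrite('pics/t1.png',cv2.resize(a[110:280,90:290],None,fx=4,fy=3.5,interpolation=2))
a=cv2.imread('pics/side0.png')
cv2.imwrite('pics/s1.png',cv2.resize(a[170:340,140:340],None,fx=4,fy=3.5,interpolation=2))
E
```

```text
side [0.49181708 0.41440628 0.6380111 ] [[486.76045436 299.63987194]
 [521.08186373 558.62556163]
 [257.51216067 306.58568242]
 [257.83123772 478.20148371]
 [191.12453597 477.85561545]]
top [ 0.31823567 -0.36749044  0.95393037] [[ 116.05783413  394.02637744]
 [-114.29450926  303.62477048]
 [ 125.93314094  201.18158249]
 [  24.12601739  201.3205296 ]
 [  28.47702166  167.25974797]]
[[ 0.50014531 -0.38048807  0.012     ]
 [ 0.45198605 -0.24278932  0.012     ]
 [ 0.57069021 -0.03041432  0.012     ]
 [ 0.46812891 -0.09461347  0.012     ]
 [ 0.45178198  0.00857483  0.012     ]]
```

View pics/t1.png

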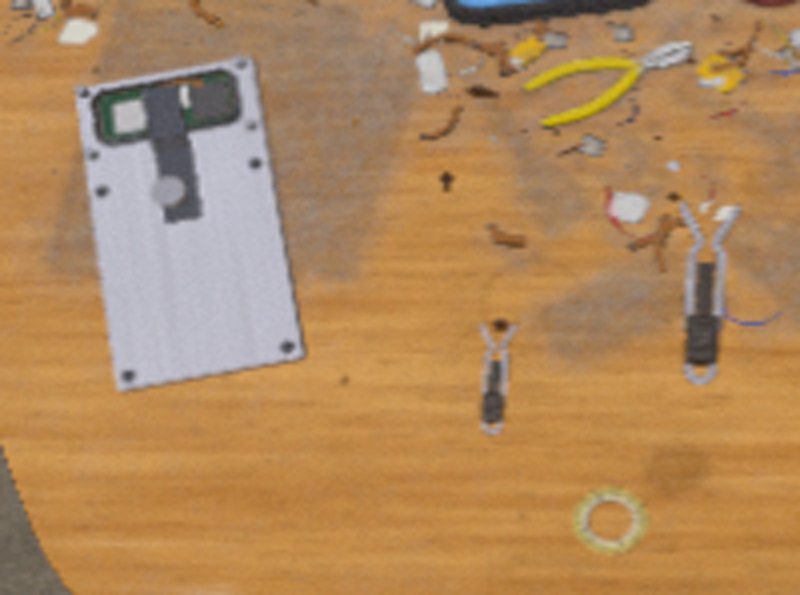

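View pics/s1.png

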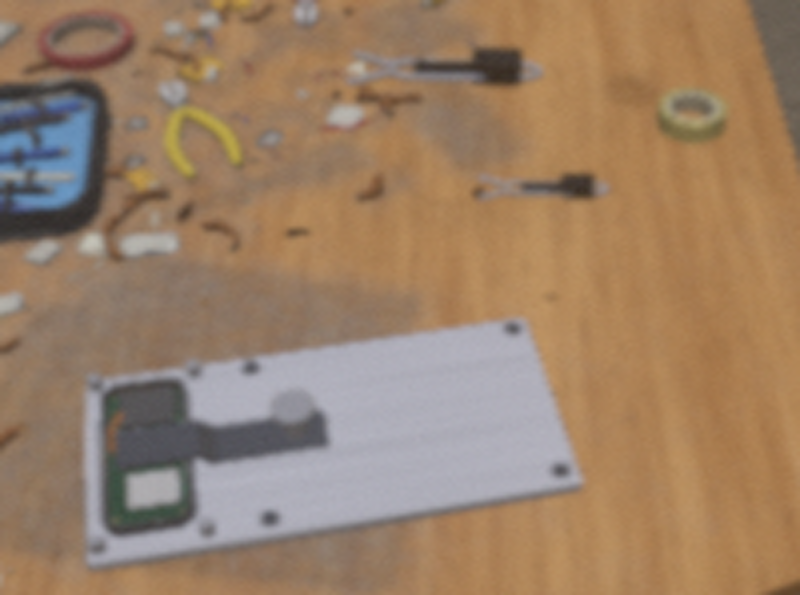

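```bash
cat > m.py <<'E'
from h import *
def up(n,xy):
    o={'top':(90,110),'side':(140,170)}[n]; xy=np.float64(xy)
    return np.c_[(xy[:,0]+.5)/4-.5+o[0],(xy[:,1]+.5)/3.5-.5+o[1]]
np.set_printoptions(precision=4,suppress=True)
for n,c,hd in(("top",[(77,88),(255,57),(303,355),(120,390)],(168,190)),("side",[(88,382),(90,562),(580,486),(522,320)],(293,406))):
    P=plane(n,up(n,c),.012); print(n,P[:,:2]); 
    print([np.linalg.norm(P[i]-P[(i+1)%4])for i in range(4)], 'head',plane(n,up(n,[hd]),.042))
# plate mask in top
a=cv2.imread('pics/top0.png'); b=cv2.imread('pics/side0.png')
for n,im,box in(("top",a,(255,280,165,222)),("side",b,(245,275,178,200)),("top",a,(205,222,195,235)),("side",b,(255,292,215,230))):
    x0,x1,y0,y1=box; s=im[y0:y1,x0:x1].max(2); m=(s<75).astype(np.uint8)
    k,l,st,ce=cv2.connectedComponentsWithStats(m)
    j=1+np.argmax(st[1:,4]); print(n,st[j],ce[j]+[x0,y0]); print(m)
E
python3 m.py
```

```text
top [[ 0.6891  0.06  ]
 [ 0.7136 -0.0671]
 [ 0.4706 -0.1145]
 [ 0.4435  0.009 ]]
[np.float64(0.12950491689535673), np.float64(0.24749663077160444), np.float64(0.12647382550818667), np.float64(0.25089995263689024)] head [[ 0.5934 -0.0242  0.042 ]]
side [[ 0.7133 -0.0642]
 [ 0.6867  0.0604]
 [ 0.4443  0.0131]
 [ 0.4705 -0.1129]]
[np.float64(0.12740629369377773), np.float64(0.24698587990834325), np.float64(0.1287211749660209), np.float64(0.24772142716492812)] head [[ 0.5919 -0.0234  0.042 ]]
top [ 7 35  7 11 31] [266.     205.2258]
[[0 0 0 ... 0 0 0]
 [0 0 0 ... 0 0 0]
 [0 0 0 ... 0 0 0]
 ...
 [0 0 0 ... 0 0 0]
 [0 0 0 ... 0 0 0]
 [0 0 0 ... 0 0 0]]
side [ 0  7 25  8 89] [261.6742 188.4607]
[[0 0 0 0 0 0 0 0 0 0 0 0 0 0 0 0 0 0 0 0 0 0 0 0 0 0 0 0 0 0]
 [0 0 0 0 0 0 0 0 0 0 0 0 0 0 0 0 0 0 0 0 0 0 0 0 0 0 0 0 0 0]
 [0 0 0 0 0 0 0 0 0 0 0 0 0 0 0 0 0 0 0 0 0 0 0 0 0 0 0 0 0 0]
 [0 0 0 0 0 0 0 0 0 0 0 0 0 0 0 0 0 0 0 0 0 0 0 0 0 0 0 0 0 0]
 [0 0 0 0 0 0 0 0 0 0 0 0 0 0 0 0 0 0 0 0 0 0 0 0 0 0 0 0 0 0]
 [0 0 0 0 0 0 0 0 0 0 0 0 0 0 0 0 0 0 0 0 0 0 0 0 0 0 0 0 0 0]
 [0 0 0 0 0 0 0 0 0 0 0 0
[... 3025 characters left out ...]
 0 0 0 0 0 0 0 0 0 0 0 0 0 0 0 0 0 0 0 0 0 0 1 1 1 1 1 0 0 0 0
  0]
 [0 0 0 0 0 0 0 0 0 0 0 0 0 0 0 0 0 0 0 0 0 0 0 0 0 0 1 1 1 1 1 1 0 0 0 0
  0]
 [0 0 0 0 0 0 0 0 0 0 0 0 0 0 0 0 0 0 0 0 0 0 0 0 0 1 1 1 1 1 1 1 0 0 0 0
  0]
 [0 0 0 0 0 0 0 0 0 0 0 0 0 0 0 0 0 0 0 0 0 0 0 0 0 0 0 1 1 1 1 1 0 0 0 0
  0]
 [0 0 0 0 0 0 0 0 0 0 0 0 0 0 0 0 0 0 0 0 0 0 0 0 0 0 0 0 0 0 1 0 0 0 0 0
  0]
 [0 0 0 0 0 0 0 0 0 0 0 0 0 0 0 0 0 0 0 0 0 0 0 0 0 0 0 0 0 0 0 0 0 0 0 0
  0]
 [0 0 0 0 0 0 0 0 0 0 0 0 0 0 0 0 0 0 0 0 0 0 0 0 0 0 0 0 0 0 0 0 0 0 0 0
  0]
 [0 0 0 0 0 0 0 0 0 0 0 0 0 0 0 0 0 0 0 0 0 0 0 0 0 0 0 0 0 0 0 0 0 0 0 0
  0]
 [0 0 0 0 0 0 0 0 0 0 0 0 0 0 0 0 0 0 0 0 0 0 0 0 0 0 0 0 0 0 0 0 0 0 0 0
  0]]
```

Run:
```python
import cv2,numpy as np
a=cv2.imread('pics/top0.png')[160:225,240:290]; b=cv2.imread('pics/side0.png')[175:205,220:280]
A=cv2.resize(a,None,fx=8,fy=8,interpolation=2); B=cv2.resize(b,None,fx=8,fy=8,interpolation=2)
c=np.zeros((560,790,3),np.uint8); c[:A.shape[0],:400]=A[:560]; c[:240,400:790]=B[:,:390]; c[250:490,400:490]=B[:,390:]
cv2.imwrite('pics/z.png',c); cv2.imwrite('pics/z2.png',B)
```

```text
(no output)
```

View pics/z.png

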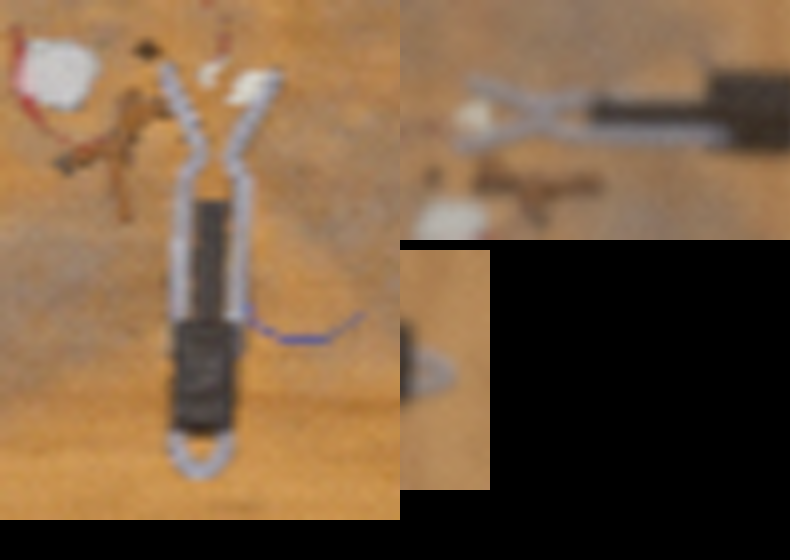

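View pics/z2.png

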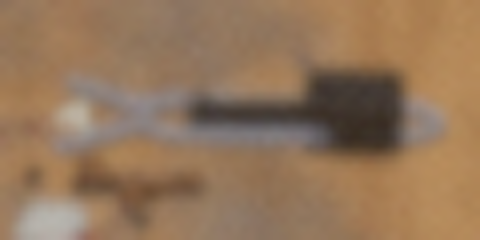

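Run:
```python
from h import *
np.set_printoptions(precision=4,suppress=True)
U=lambda xy,o:(np.float64(xy)+.5)/8-.5+o
t=plane("top",U([(163,65),(279,75),(219,158),(200,478)],[240,160]),.009)[:,:2]
g=plane("top",U([(175,322),(240,322),(235,432),(172,430)],[240,160]),.026)[:,:2]
s=plane("side",U([(73,82),(57,148),(140,118),(447,122)],[220,175]),.009)[:,:2]
for q in(t,s):
    tip=(q[0]+q[1])/2; d=tip-q[3]; L=np.linalg.norm(d); d/=L
    print(q,'L',L,'mouth',np.linalg.norm(q[0]-q[1]),'yaw',np.arctan2(d[1],d[0]),'throat yaw',np.arctan2(*(q[2]-q[3])[::-1]),'grip',q[3]+d*.033,tip-d*.109)
print(g,g.mean(0))
```

```text
[[ 0.5903 -0.3672]
 [ 0.5867 -0.4066]
 [ 0.5577 -0.3861]
 [ 0.4487 -0.3791]] L 0.1399924274785127 mouth 0.03958767834157712 yaw -0.055848920421995234 throat yaw -0.06365819680226896 grip [ 0.4817 -0.381 ] [ 0.4797 -0.3808]
[[ 0.5857 -0.4101]
 [ 0.589  -0.3707]
 [ 0.5597 -0.3879]
 [ 0.447  -0.3835]] L 0.14051487305454097 mouth 0.0394895507776725 yaw -0.049064106614762376 throat yaw -0.038366882776597735 grip [ 0.48   -0.3852] [ 0.4785 -0.3851]
[[ 0.498  -0.371 ]
 [ 0.4979 -0.3923]
 [ 0.4615 -0.3904]
 [ 0.4622 -0.3699]] [ 0.4799 -0.3809]
```

```bash
cat >> h.py <<'E'
from scipy.spatial.transform import Rotation as Ro
def rows(W,yaws,claw=1):
    o=get_obs(); R0=Ro.from_euler('xyz',o['eef_rot']); p0=o['ee_pos']
    print('t',o['time_s'],'p',p0.round(4),'rot',o['eef_rot'].round(4),'F',o['force'].round(1),'w',o['grip_width'].round(4))
    for p,y in zip(W,yaws):
        R=Ro.from_euler('xyz',[np.pi,0,y])
        l=R0.inv().apply(np.array(p)-p0)*1000; t=(R0.inv()*R).as_rotvec()
        print([round(float(x)) for x in l] if max(abs(l))>60 else [round(float(x),1) for x in l],t.round(3).tolist())
E
python3 - <<'E'
from h import *
# lamp head corners
def tri(a,b):
    c1,d1=ray("top",[a]);c2,d2=ray("side",[b]);d1=d1[0];d2=d2[0]
    s=np.linalg.lstsq(np.c_[d1,-d2],c2-c1,rcond=None)[0]; return c1+d1*s[0],c2+d2*s[1]
print(tri((243,70),(183,78)))
P=lambda r,th,z=.22:[r*np.cos(th),r*np.sin(th),z]
th=np.linspace(1.163,0.45,6)
r=[.5,.45,.42,.42,.42,.42]
y=2.734-.165*np.arange(1,7)
rows([P(a,b) for a,b in zip([.50,.44,.42,.42,.42,.42,.42,.42],1.163-np.array([.03,.14,.28,.42,.56,.70,.84,.98]))],2.734-.165*np.arange(1,9))
E
```

```text
(array([ 0.66996942, -0.33727218,  0.36965697]), array([ 0.6601641, -0.3373137,  0.363752 ]))Traceback (most recent call last):
  File "<stdin>", line 11, in <module>
  File "h.py", line 19, in rows
    print('t',o['time_s'],'p',p0.round(4),'rot',o['eef_rot'].round(4),'F',o['force'].round(1),'w',o['grip_width'].round(4))
                                                                                                  ^^^^^^^^^^^^^^^^^^^^^
AttributeError: 'float' object has no attribute 'round'
```

```bash
sed -i "s/o\['grip_width'\].round(4)/round(o['grip_width'],4)/" h.py
python3 - <<'E'
from h import *
P=lambda r,th,z=.22:[r*np.cos(th),r*np.sin(th),z]
rows([P(a,b) for a,b in zip([.50,.44,.42,.42,.42,.42,.42,.42],1.163-np.array([.03,.14,.28,.42,.56,.70,.84,.98]))],2.734-.165*np.arange(1,9))
E
```

```text
t 0.1 p [0.218  0.5047 0.205 ] rot [-3.1406e+00 -1.0000e-04  2.7338e+00] F [ 0.2 -0.3  0.4] w 0.0938
[-15.0, -50.0, -15.0] [-0.001, 0.0, 0.165]
[-61, -114, -15] [-0.001, 0.0, 0.33]
[-116, -146, -15] [-0.001, 0.0, 0.495]
[-171, -166, -15] [-0.001, 0.0, 0.66]
[-223, -194, -15] [-0.001, 0.0, 0.825]
[-271, -229, -15] [-0.001, 0.0, 0.99]
[-313, -269, -15] [-0.001, 0.001, 1.155]
[-349, -316, -15] [-0.001, 0.001, 1.32]
```

Emit:
play_rows([
  {"claw": 1,"linear": [-15,-50,-15],"turn": [0,0,0.165]},
  {"claw": 1,"linear": [-61,-114,-15],"turn": [0,0,0.33]},
  {"claw": 1,"linear": [-116,-146,-15],"turn": [0,0,0.495]},
  {"claw": 1,"linear": [-171,-166,-15],"turn": [0,0,0.66]},
  {"claw": 1,"linear": [-223,-194,-15],"turn": [0,0,0.825]},
  {"claw": 1,"linear": [-271,-229,-15],"turn": [0,0,0.99]},
  {"claw": 1,"linear": [-313,-269,-15],"turn": [0,0,1.155]},
  {"claw": 1,"linear": [-349,-316,-15],"turn": [0,0,1.32]},
])

```text
time_s: 1.1
ee_pos: [0.4135, 0.0742, 0.22]
eef_rot: [-3.141, 0.001, 1.408]
force: [1.1, 0.3, -0.6]
grip_width: 0.0942
```

Run:
```python
from h import *
P=lambda r,th,z=.2:[r*np.cos(th),r*np.sin(th),z]
o=get_obs();x=o['ee_pos'];a=np.arctan2(x[1],x[0]);y=o['eef_rot'][2];print(np.hypot(*x[:2]),a,y)
n=np.arange(1,9)/8
rows([P(.42+(.50-.42)*k,a+(-.62-a)*k) for k in n],y+(-0.052-y)*n)
```

```text
0.4201294724284916 0.1774262879085579 1.4081475069802083
t 1.1 p [0.4135 0.0742 0.22  ] rot [-3.1410e+00  1.1000e-03  1.4081e+00] F [ 1.1  0.3 -0.6] w 0.0942
[-37.7, 21.6, 20.1] [-0.001, 0.001, 0.183]
[-78, 40, 20] [-0.0, 0.001, 0.365]
[-122, 54, 20] [-0.0, 0.001, 0.548]
[-167, 63, 20] [-0.0, 0.001, 0.73]
[-214, 68, 20] [-0.0, 0.001, 0.913]
[-263, 68, 20] [0.0, 0.001, 1.095]
[-312, 63, 20] [0.0, 0.001, 1.278]
[-361, 53, 20] [0.0, 0.001, 1.46]
```

Emit:
play_rows([
  {"claw": 1,"linear": [-38,22,15],"turn": [0,0,0.183]},
  {"claw": 1,"linear": [-78,40,20],"turn": [0,0,0.365]},
  {"claw": 1,"linear": [-122,54,20],"turn": [0,0,0.548]},
  {"claw": 1,"linear": [-167,63,20],"turn": [0,0,0.73]},
  {"claw": 1,"linear": [-214,68,20],"turn": [0,0,0.913]},
  {"claw": 1,"linear": [-263,68,20],"turn": [0,0,1.095]},
  {"claw": 1,"linear": [-312,63,20],"turn": [0,0,1.278]},
  {"claw": 1,"linear": [-361,53,20],"turn": [0,0,1.46]},
])

```text
time_s: 2.1
ee_pos: [0.4067, -0.2921, 0.2001]
eef_rot: [3.141, 0.001, -0.058]
force: [0.8, 0.3, 0.2]
grip_width: 0.0939
```

Run:
```python
from h import *
g=[.480,-.3825]
rows([g+[.16],g+[.1],g+[.05],g+[.02],g+[.004]],[-.052]*5)
```

```text
t 2.1 p [ 0.4067 -0.2921  0.2001] rot [ 3.141e+00  1.100e-03 -5.770e-02] F [0.8 0.3 0.2] w 0.0939
[78, 86, 40] [0.001, 0.001, -0.006]
[79, 86, 100] [0.001, 0.001, -0.006]
[79, 86, 150] [0.001, 0.001, -0.006]
[79, 86, 180] [0.001, 0.001, -0.006]
[79, 86, 196] [0.001, 0.001, -0.006]
```

Emit:
play_rows([
  {"claw": 1,"linear": [40,43,30],"turn": [0,0,0]},
  {"claw": 1,"linear": [79,86,60],"turn": [0,0,-0.006]},
  {"claw": 1,"linear": [79,86,110],"turn": [0,0,-0.006]},
  {"claw": 1,"linear": [79,86,140],"turn": [0,0,-0.006]},
  {"claw": 1,"linear": [79,86,140],"turn": [0,0,-0.006]},
])

```text
time_s: 2.72
ee_pos: [0.4794, -0.3817, 0.0577]
eef_rot: [-3.139, 0.005, -0.052]
force: [-0.1, 0.0, 0.4]
grip_width: 0.0934
```

Run:
```python
from h import *
for n,b in(("side",(130,280,200,330)),("top",(140,240,220,310))):
    im=vision.camera(n); cv2.imwrite(f"pics/{n}1.png",cv2.resize(im[b[0]:b[1],b[2]:b[3]],None,fx=5,fy=4,interpolation=2))
g=[.480,-.3825]
rows([g+[.03],g+[.015],g+[.004]],[-.052]*5)
```

```text
t 2.825 p [ 0.4808 -0.3829  0.0613] rot [ 3.1403e+00  2.0000e-04 -5.1700e-02] F [ 0.4 -0.3  0.3] w 0.094
[-0.8, -0.4, 31.3] [0.001, 0.0, 0.0]
[-0.8, -0.4, 46.3] [0.001, 0.0, 0.0]
[-0.8, -0.4, 57.3] [0.001, 0.0, 0.0]
```

View pics/side1.png

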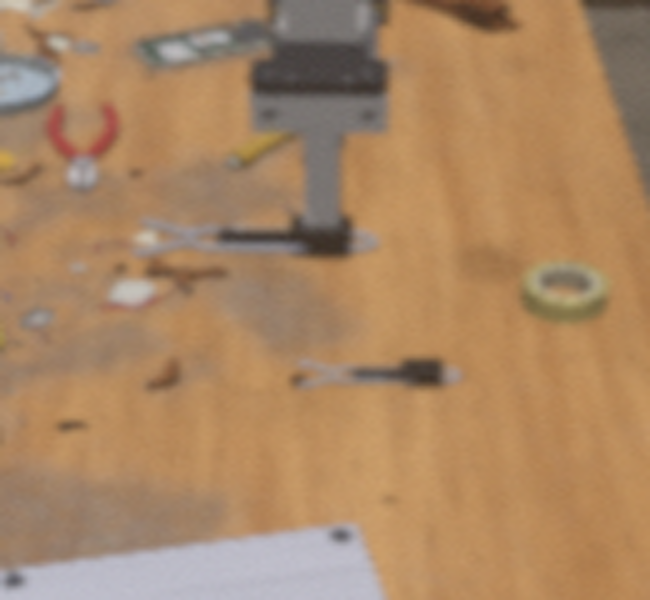

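View pics/top1.png

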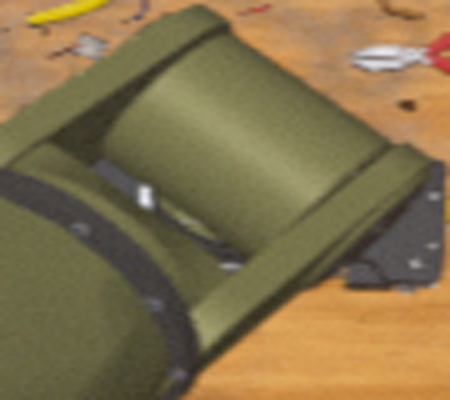

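Emit:
play_rows([
  {"claw": 1,"linear": [-0.8,-0.4,25],"turn": [0,0,0]},
  {"claw": 1,"linear": [-0.8,-0.4,45],"turn": [0,0,0]},
  {"claw": 1,"linear": [-0.8,-0.4,56],"turn": [0,0,0]},
  {"claw": 1,"linear": [-0.8,-0.4,56],"turn": [0,0,0]},
  {"claw": 0,"linear": [-0.8,-0.4,56],"turn": [0,0,0]},
  {"claw": 0,"linear": [-0.8,-0.4,56],"turn": [0,0,0]},
  {"claw": 0,"linear": [-0.8,-0.4,56],"turn": [0,0,0]},
  {"claw": 0,"linear": [-0.8,-0.4,56],"turn": [0,0,0]},
], force=35)

```text
time_s: 3.82
ee_pos: [0.4801, -0.3826, 0.0055]
eef_rot: [3.14, 0.0, -0.052]
force: [0.6, 1.1, -1.4]
grip_width: 0.0572
```

Run:
```python
from h import *
rows([],[])
im=vision.camera("side"); cv2.imwrite("pics/side2.png",cv2.resize(im[160:220,210:310],None,fx=8,fy=8,interpolation=2))
```

```text
t 3.825 p [ 0.4801 -0.3826  0.0055] rot [ 3.1401e+00  1.0000e-04 -5.1700e-02] F [ 0.6  1.1 -1.4] w 0.0572
```

View pics/side2.png

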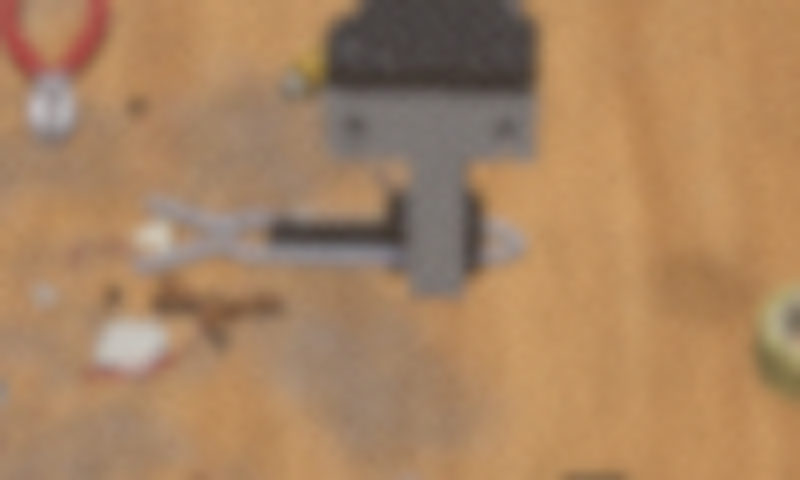

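Emit:
play_rows([
  {"claw": 0,"linear": [0,0,0],"turn": [0,0,0]},
  {"claw": 0,"linear": [0,0,0],"turn": [0,0,0]},
  {"claw": 0,"linear": [0,0,0],"turn": [0,0,0]},
  {"claw": 0,"linear": [0,0,0],"turn": [0,0,0]},
  {"claw": 0,"linear": [0,0,0],"turn": [0,0,0]},
  {"claw": 0,"linear": [0,0,0],"turn": [0,0,0]},
])

```text
time_s: 4.62
ee_pos: [0.48, -0.3825, 0.0054]
eef_rot: [3.14, 0.0, -0.052]
force: [-0.3, 0.8, 0.1]
grip_width: 0.0216
```

Run:
```python
from h import *
rows([],[])
im=vision.camera("side"); cv2.imwrite("pics/side3.png",cv2.resize(im[160:220,210:310],None,fx=8,fy=8,interpolation=2))
```

```text
t 4.625 p [ 0.48   -0.3825  0.0054] rot [ 3.1403e+00  2.0000e-04 -5.1600e-02] F [-0.3  0.8  0.1] w 0.0216
```

View pics/side3.png

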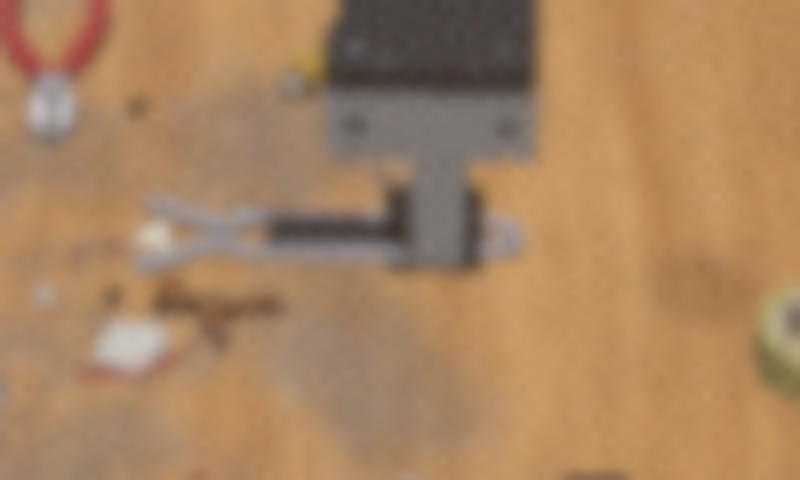

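Run:
```python
from h import *
a=np.array([.480,-.3825,.1]);b=np.array([.4603,-.0504,.1])
n=np.arange(1,7)/6
rows([[.480,-.3825,.05]]+[list(a+(b-a)*k) for k in n]+[[*b[:2],.06]],[-.052]+list(-.052+.249*n)+[.197])
```

```text
t 4.675 p [ 0.48   -0.3825  0.0054] rot [ 3.1403e+00  2.0000e-04 -5.1700e-02] F [-0.2  0.1  1.6] w 0.0214
[-0.0, 0.1, -44.6] [0.001, 0.0, 0.0]
[-6, -55, -95] [0.001, 0.0, -0.041]
[-12, -110, -95] [0.001, 0.0, -0.083]
[-18, -165, -95] [0.001, 0.0, -0.124]
[-25, -220, -95] [0.001, 0.0, -0.166]
[-31, -275, -95] [0.001, 0.0, -0.207]
[-37, -331, -95] [0.001, 0.0, -0.249]
[-37, -331, -55] [0.001, 0.0, -0.249]
```

Lift slowly first, then carry.

Emit:
play_rows([
  {"claw": 0,"linear": [0,0,-15],"turn": [0,0,0]},
  {"claw": 0,"linear": [0,0,-50],"turn": [0,0,0]},
  {"claw": 0,"linear": [0,0,-90],"turn": [0,0,0]},
  {"claw": 0,"linear": [-3,-25,-95],"turn": [0,0,-0.02]},
  {"claw": 0,"linear": [-8,-70,-95],"turn": [0,0,-0.055]},
  {"claw": 0,"linear": [-13,-115,-95],"turn": [0,0,-0.09]},
  {"claw": 0,"linear": [-18,-160,-95],"turn": [0,0,-0.12]},
  {"claw": 0,"linear": [-23,-200,-95],"turn": [0,0,-0.15]},
])

```text
time_s: 5.68
ee_pos: [0.4673, -0.1801, 0.1012]
eef_rot: [3.14, -0.001, 0.099]
force: [0.8, 0.6, -1.1]
grip_width: 0.0215
```

Run:
```python
from h import *
im=vision.camera("side"); cv2.imwrite("pics/side4.png",im)
b=np.array([.4603,-.0504,.1])
rows([b,[*b[:2],.05],[*b[:2],.03]],[.197]*3)
```

```text
t 5.725 p [ 0.4669 -0.1767  0.101 ] rot [3.1411e+00 1.0000e-04 1.0250e-01] F [ 1.2  2.1 -0.7] w 0.022
[6, -126, 1] [0.001, 0.0, -0.094]
[6, -126, 51] [0.001, 0.0, -0.094]
[6, -126, 71] [0.001, 0.0, -0.094]
```

View pics/side4.png

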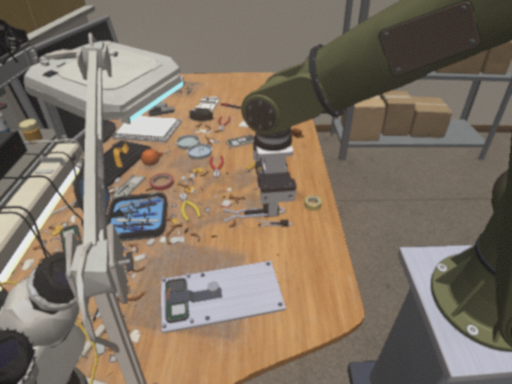

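Emit:
play_rows([
  {"claw": 0,"linear": [2,-42,0],"turn": [0,0,-0.03]},
  {"claw": 0,"linear": [4,-84,0],"turn": [0,0,-0.06]},
  {"claw": 0,"linear": [6,-120,10],"turn": [0,0,-0.094]},
  {"claw": 0,"linear": [6,-126,30],"turn": [0,0,-0.094]},
  {"claw": 0,"linear": [6,-126,50],"turn": [0,0,-0.094]},
  {"claw": 0,"linear": [6,-126,62],"turn": [0,0,-0.094]},
  {"claw": 0,"linear": [6,-126,66],"turn": [0,0,-0.094]},
  {"claw": 0,"linear": [6,-126,66],"turn": [0,0,-0.094]},
])

```text
time_s: 6.72
ee_pos: [0.4601, -0.0509, 0.0353]
eef_rot: [3.141, -0.0, 0.196]
force: [-0.4, 0.9, -1.2]
grip_width: 0.022
```

Run:
```python
from h import *
im=vision.camera("side"); cv2.imwrite("pics/side5.png",cv2.resize(im[220:330,150:310],None,fx=5,fy=5,interpolation=2))
im=vision.camera("top"); cv2.imwrite("pics/top5.png",cv2.resize(im[110:240,80:200],None,fx=5,fy=4.5,interpolation=2))
rows([],[])
```

```text
t 6.825 p [ 0.4602 -0.0509  0.0355] rot [ 3.1407e+00 -6.0000e-04  1.9640e-01] F [ 0.3  0.3 -1.7] w 0.0221
```

View pics/side5.png

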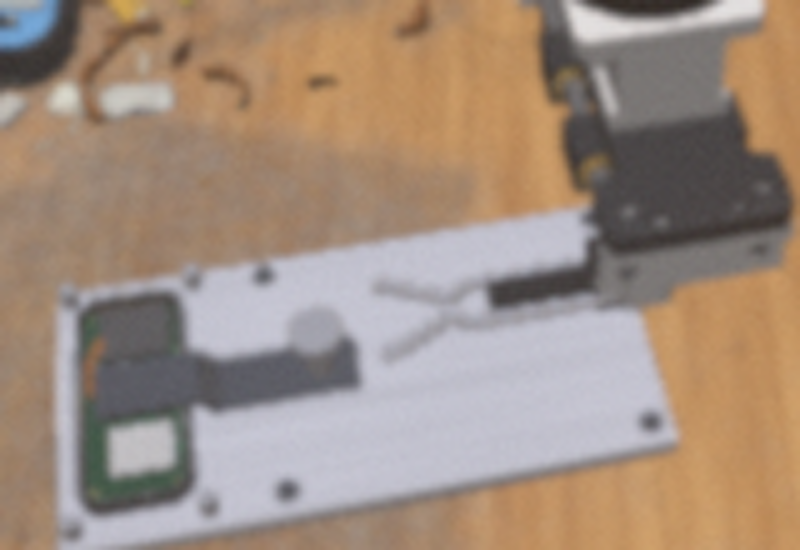

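View pics/top5.png

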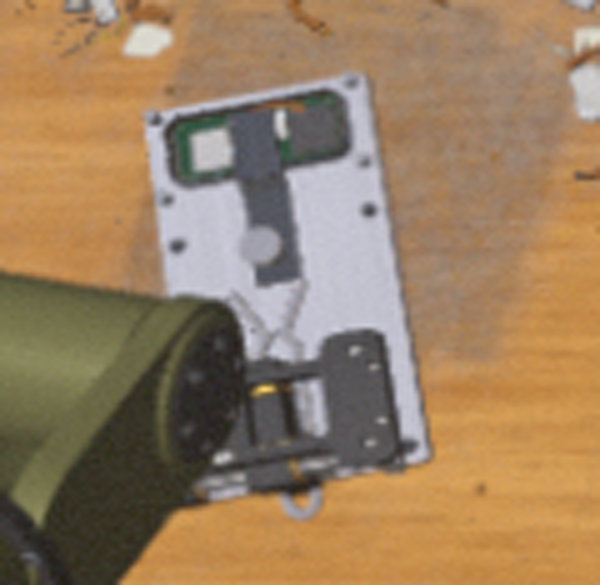

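Run:
```python
from h import *
np.set_printoptions(precision=4,suppress=True)
us=lambda xy:(np.float64(xy)+.5)/5-.5+[150,220]
ut=lambda xy:(np.float64(xy)+.5)/[5,4.5]-.5+[80,110]
S=np.array([.5927,-.024]); y=.197; c=np.array([np.cos(y),np.sin(y)]);n=np.array([-c[1],c[0]])
for nm,uv in(("side",us([(376,287),(386,358),(455,308)])),("top",ut([(233,295),(305,283),(272,337),(303,515)]))):
    q=plane(nm,uv,.039)[:,:2]-S; print(nm,np.c_[q@c,q@n])
for nm,uv in(("side",us([(316,330)])),("top",ut([(261,245)]))):
    q=plane(nm,uv,.042)[:,:2]-S; print('head',nm,np.c_[q@c,q@n])
g=S-.135*c
rows([[*g,.025],[*g,.018]],[y]*2)
for d in(125,110,95,85,75,68,66): 
    print(d); rows([[*(S-d/1000*c),.018]],[y])
```

```text
side [[-0.0278 -0.0186]
 [-0.0273  0.0181]
 [-0.059  -0.0008]]
top [[-0.0263  0.019 ]
 [-0.027  -0.0205]
 [-0.056   0.0013]
 [-0.1638 -0.0011]]
head side [[-0.0005  0.0007]]
head top [[ 0.0002 -0.0008]]
t 6.825 p [ 0.4602 -0.0509  0.0355] rot [ 3.1407 -0.0006  0.1964] F [ 0.3  0.3 -1.7] w 0.0221
[0.2, -0.5, 10.5] [0.001, -0.001, -0.001]
[0.1, -0.5, 17.5] [0.001, -0.001, -0.001]
125
t 6.825 p [ 0.4602 -0.0509  0.0355] rot [ 3.1407 -0.0006  0.1964] F [ 0.3  0.3 -1.7] w 0.0221
[10.1, -0.5, 17.5] [0.001, -0.001, -0.001]
110
t 6.825 p [ 0.4602 -0.0509  0.0355] rot [ 3.1407 -0.0006  0.1964] F [ 0.3  0.3 -1.7] w 0.0221
[25.1, -0.5, 17.5] [0.001, -0.001, -0.001]
95
t 6.825 p [ 0.4602 -0.0509  0.0355] rot [ 3.1407 -0.0006  0.1964] F [ 0.3  0.3 -1.7] w 0.0221
[40.1, -0.5, 17.5] [0.001, -0.001, -0.001]
85
t 6.825 p [ 0.4602 -0.0509  0.0355] rot [ 3.1407 -0.0006  0.1964] F [ 0.3  0.3 -1.7] w 0.0221
[50.1, -0.5, 17.5] [0.001, -0.001, -0.001]
75
t 6.825 p [ 0.4602 -0.0509  0.0355] rot [ 3.1407 -0.0006  0.1964] F [ 0.3  0.3 -1.7] w 0.0221
[60, -1, 18] [0.001, -0.001, -0.001]
68
t 6.825 p [ 0.4602 -0.0509  0.0355] rot [ 3.1407 -0.0006  0.1964] F [ 0.3  0.3 -1.7] w 0.0221
[67, -1, 18] [0.001, -0.001, -0.001]
66
t 6.825 p [ 0.4602 -0.0509  0.0355] rot [ 3.1407 -0.0006  0.1964] F [ 0.3  0.3 -1.7] w 0.0221
[69, -1, 18] [0.001, -0.001, -0.001]
```

Emit:
play_rows([
  {"claw": 0,"linear": [0,-0.5,9],"turn": [0,0,0]},
  {"claw": 0,"linear": [0,-0.5,16],"turn": [0,0,0]},
  {"claw": 0,"linear": [0,-0.5,16.5],"turn": [0,0,0]},
  {"claw": 0,"linear": [12,-0.5,16.5],"turn": [0,0,0]},
  {"claw": 0,"linear": [25,-0.5,16.5],"turn": [0,0,0]},
  {"claw": 0,"linear": [35,-0.5,16.5],"turn": [0,0,0]},
  {"claw": 0,"linear": [42,-0.5,16.5],"turn": [0,0,0]},
  {"claw": 0,"linear": [42,-0.5,16.5],"turn": [0,0,0]},
])

```text
time_s: 7.82
ee_pos: [0.5017, -0.0421, 0.019]
eef_rot: [3.141, -0.001, 0.197]
force: [-0.0, -0.1, -0.6]
grip_width: 0.0218
```

```bash
cat > q.py <<'E'
from h import *
import sys
S=np.array([.5927,-.024]); y=.197; c=np.array([np.cos(y),np.sin(y)]);n=np.array([-c[1],c[0]])
o=get_obs(); d=o['ee_pos'][:2]-S; print('along',d@c,'lat',d@n,'F along',o['force'][:2]@c,'lat',o['force'][:2]@n,'Fz',o['force'][2],'z',o['ee_pos'][2],'M',o['moment'])
im=vision.camera("side"); cv2.imwrite(f"pics/side{sys.argv[1]}.png",cv2.resize(im[230:320,170:290],None,fx=6,fy=6,interpolation=2))
E
python3 q.py 6
```

```text
along -0.09282312480636537 lat 5.625578814117963e-05 F along -0.05801163879465608 lat -0.08347410896277276 Fz -0.6414441332836451 z 0.018957136499120352 M [ 0.0241894   0.1867309  -0.00486372]
```

View pics/side6.png

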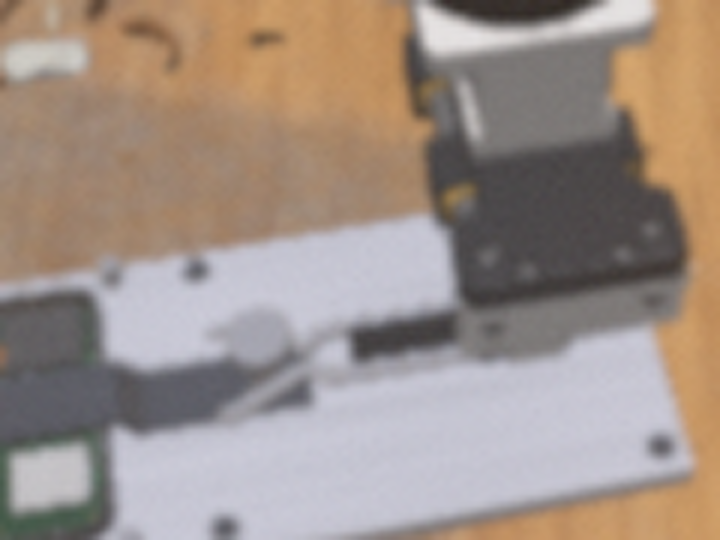

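Emit:
play_rows([
  {"claw": 0,"linear": [5,0,0.5],"turn": [0,0,0]},
  {"claw": 0,"linear": [10,0,0.5],"turn": [0,0,0]},
  {"claw": 0,"linear": [15,0,0.5],"turn": [0,0,0]},
  {"claw": 0,"linear": [20,0,0.5],"turn": [0,0,0]},
  {"claw": 0,"linear": [24,0,0.5],"turn": [0,0,0]},
  {"claw": 0,"linear": [24,0,0.5],"turn": [0,0,0]},
])

```text
time_s: 8.62
ee_pos: [0.5252, -0.0374, 0.0185]
eef_rot: [3.141, -0.001, 0.197]
force: [0.1, -0.4, -1.6]
grip_width: 0.022
```

```bash
python3 q.py 7
```

```text
along -0.06881642370568333 lat 2.1475891637375024e-05 F along -0.01987266236568064 lat -0.3827835898279988 Fz -1.6133285370708106 z 0.018465038186459615 M [-0.05955394  0.16452626 -0.02056277]
```

View pics/side7.png

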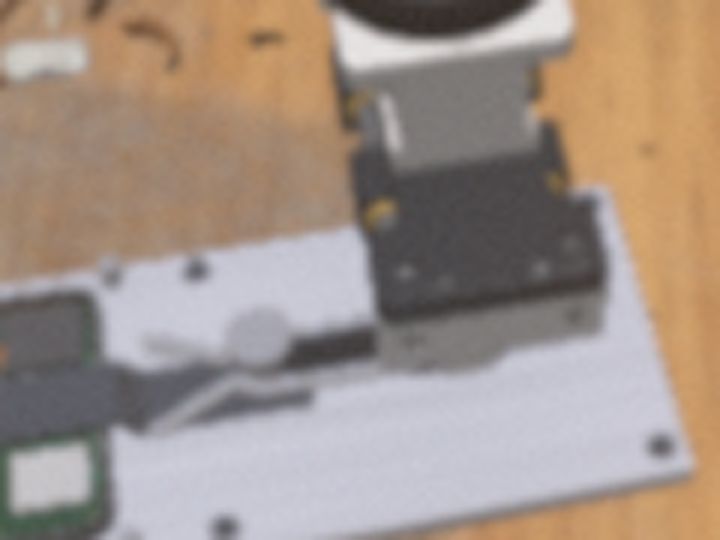

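Emit:
play_rows([
  {"claw": 0,"linear": [1,0,0],"turn": [0,0,0]},
  {"claw": 0,"linear": [2,0,0],"turn": [0,0,0]},
  {"claw": 0,"linear": [2,0,0],"turn": [0,0,0]},
])

```text
time_s: 9.05
ee_pos: [0.526, -0.0372, 0.0182]
eef_rot: [3.141, 0.002, 0.197]
force: [-6.3, -2.4, 1.2]
grip_width: 0.0219
```

```bash
python3 q.py 8
```

```text
along -0.06795998690023104 lat 9.643763607798248e-05 F along -6.603773544213393 lat -1.1026450007245334 Fz 1.2218905073709632 z 0.01821000118838357 M [-0.30810312  1.28468573 -0.03921659]
```

Emit:
play_rows([
  {"claw": 0,"linear": [2.5,0,0.5],"turn": [0,0,0]},
  {"claw": 0,"linear": [2.5,0,0.5],"turn": [0,0,0]},
])

```text
time_s: 9.35
ee_pos: [0.5266, -0.0367, 0.0174]
eef_rot: [-3.141, 0.006, 0.197]
force: [-14.2, -0.6, 8.1]
grip_width: 0.0218
```

```bash
python3 q.py 9
```

```text
along -0.06730916182695934 lat 0.00043648993321395585 F along -14.075437382602841 lat 2.2356003399365445 Fz 8.06233898464113 z 0.017418815718747014 M [-0.21359117  2.66015976  0.16712008]
```

Emit:
play_rows([
  {"claw": 0,"linear": [-0.3,-0.3,-0.2],"turn": [0,0,0]},
  {"claw": 0,"linear": [-0.3,-0.3,-0.2],"turn": [0,0,0]},
  {"claw": 0.5,"linear": [-0.3,-0.3,-0.2],"turn": [0,0,0]},
  {"claw": 0.5,"linear": [-0.3,-0.3,-0.2],"turn": [0,0,0]},
  {"claw": 0.6,"linear": [-0.3,-0.3,-0.3],"turn": [0,0,0]},
  {"claw": 0.6,"linear": [-0.3,-0.3,-0.3],"turn": [0,0,0]},
  {"claw": 0.6,"linear": [-0.3,-0.3,-0.3],"turn": [0,0,0]},
])

```text
time_s: 10.28
ee_pos: [0.5263, -0.0365, 0.0177]
eef_rot: [-3.141, 0.006, 0.197]
force: [0.1, -0.7, 0.2]
grip_width: 0.0563
```

```bash
python3 q.py 10; python3 -c "
from h import *
rows([],[])"
```

```text
along -0.06761112214828824 lat 0.0007368083855360336 F along 0.0015627426757170541 lat -0.6650332852741916 Fz 0.19345635341463455 z 0.017725041828031432 M [-0.01572502  0.09981796 -0.01759071]
t 10.325 p [ 0.5263 -0.0365  0.0177] rot [-3.1411  0.0062  0.1969] F [-0.5 -0.6  0.1] w 0.0567
```

View pics/side10.png

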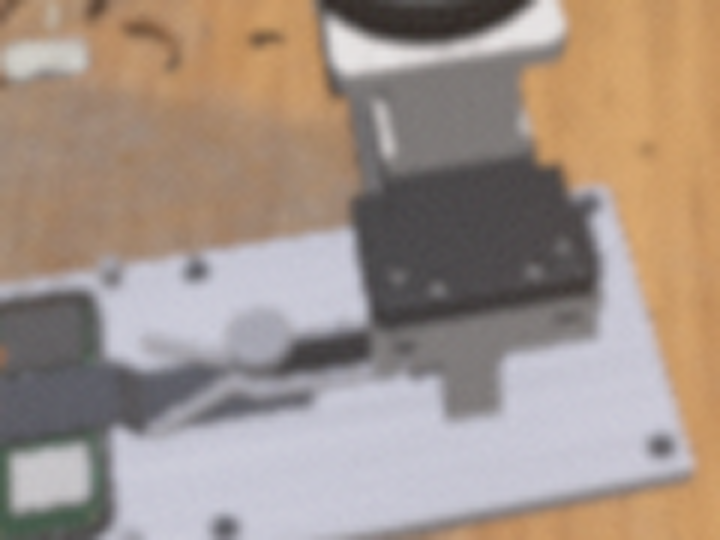

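Released, both fingers clear; lift and back away towards the robot.

Emit:
play_rows([
  {"claw": 0.6,"linear": [0,0,-10],"turn": [0,0,0]},
  {"claw": 0.6,"linear": [0,0,-30],"turn": [0,0,0]},
  {"claw": 0.6,"linear": [0,0,-70],"turn": [0,0,0]},
  {"claw": 0.6,"linear": [-20,0,-120],"turn": [0,0,0]},
  {"claw": 0.6,"linear": [-70,0,-150],"turn": [0,0,0]},
  {"claw": 0.6,"linear": [-120,40,-150],"turn": [0,0,0]},
  {"claw": 0.6,"linear": [-130,100,-150],"turn": [0,0,0]},
  {"claw": 0.6,"linear": [-130,150,-150],"turn": [0,0,0]},
])

```text
time_s: 11.32
ee_pos: [0.4286, -0.2111, 0.1699]
eef_rot: [3.141, 0.005, 0.196]
force: [0.7, 0.3, 0.9]
grip_width: 0.0563
```

Run:
```python
from h import *
im=vision.camera("side"); cv2.imwrite("pics/sf.png",cv2.resize(im[210:320,150:300],None,fx=5.3,fy=5.3,interpolation=2))
im=vision.camera("top"); cv2.imwrite("pics/tf.png",cv2.resize(im[120:240,90:230],None,fx=5.5,fy=4.9,interpolation=2))
rows([],[])
```

```text
t 11.425 p [ 0.4291 -0.2124  0.1691] rot [3.1409 0.0055 0.1933] F [0.2 0.6 0.8] w 0.0565
```

View pics/sf.png

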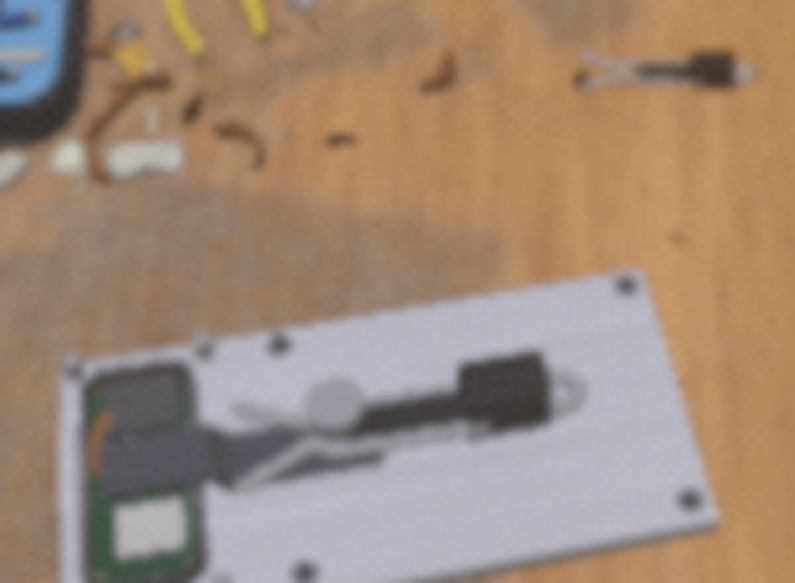

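View pics/tf.png

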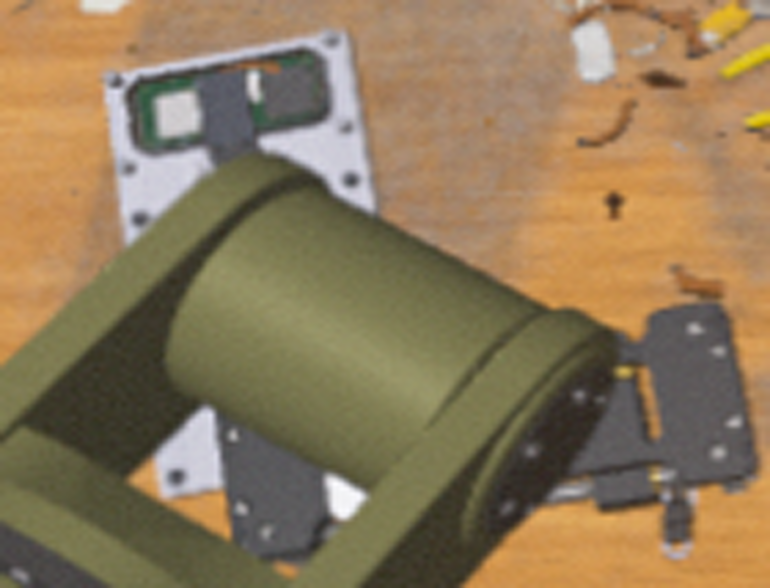

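Run:
```python
from h import *
np.set_printoptions(precision=4,suppress=True)
S=np.array([.5927,-.024]); y=.197; c=np.array([np.cos(y),np.sin(y)]);n=np.array([-c[1],c[0]])
q=plane("side",(np.float64([(585,390),(235,408),(232,488)])+.5)/5.3-.5+[150,210],.021)[:,:2]-S
print(np.c_[q@c,q@n]) # expect -0.101, +0.041
```

```text
[[-0.1004 -0.0006]
 [ 0.0399 -0.0208]
 [ 0.0434  0.0169]]
```

```bash
python3 -c "
from station import hand_in
print(hand_in())"
```

```text
the job is handed in; nothing more can be done
None
```

The larger clip is on the cradle stud's neck, lying flat under the head, and I handed the job in at about 11.4 s. The smaller clip and the brown look-alike were not touched.

- **Push:** The clip went past the throat and then stopped hard. It held against a 14 N push with the seat within about 1 mm of the stud axis.
- **Final picture (side camera, after release):** The loop end was 100.4 mm behind the stud (101 expected) and the leg tips were about 42 mm ahead (41 expected). The sideways error was within about 2 mm. The small clip was still where it lay.
- **Arm at the end:** The gripper was released and clear, with no contact force on the wrist.
- **Not confirmed:** The arm blocked the top camera at the end, so it could not confirm the final seat. I also did not do a tug test on the clip.

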